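Turn the sample tumbler until its valve stem is up

ROBOT

A 6-joint arm with a two-finger parallel gripper is mounted at the origin on the work surface. World frame = base frame: x ahead of the robot, y to its left, z up, the work surface at z = 0. Lengths are in m, angles in rad, forces in N, time in s.
With the tool pointing down it reaches from about 0.4 to 0.825 m from the base axis. Payload 7 kg.
Tool frame: the origin (TCP) lies midway between the tips of the shut fingers; the grasp point (between the pads) lies 19 mm behind it; z points along the fingers, x is the direction in which the jaws open and shut, and the axes are right-handed (so a half turn about z gives the same grasp; the last joint's range is limited). The gripper opens to 88 mm and grips with 3 to 60 N. Pads are 19 mm wide; open, the fingers measure 130 mm over their backs; the gripper's body (78 mm by 193 mm) begins 47 mm behind the grasp point.
Start: joints at [0.288, 0.359, 0.012, 0, -1.224, -0.288], TCP at [0.675, -0, 0.227] pointing down, gripper open.
Joint ranges: [-3.07, 3.07], [-1.43, 2.12], [-1.02, 1.25], [-3.03, 1.67], [-3.05, -0], [-3.03, 3.03]. Speed limits (rad/s): [2.39, 2.39, 3.01, 3.14, 3.14, 3.14].

INTERFACE

Orientations are given as [roll, pitch, yaw] about the fixed x, y, z axes, in that order (R = Rz(yaw) Ry(pitch) Rx(roll)).
In Python, from station import status, eyes, workorder gives the robot as it stands.
- The arm moves only by the shell command python3 -m jog 'ROWS' [OPENING] [FORCE]. ROWS is JSON, a list of rows, each a list of 6 numbers: the shift along the world's x, y, z in mm, then the turn, a rotation vector about the world's x, y, z in rad. A call has 1 to 12 rows; each row shifts and turns the pose as measured when the row begins; what a row does not reach is not made up. A row lasts 1/10 s, in which the tool goes at most 50 mm and 8.59 degrees, less where a joint would pass 70% of its speed; a pose out of reach is approached as far as the arm can. A call with a gripper value outside its range is refused whole. OPENING is the opening, from 0 (shut) to 1 (fully open), set as the call begins (- or left out, the last holds). The fingers move at their own pace and stop on an object; FORCE is the grip in N (left out, the last holds). Time passes only in rows, so rows that do not move let the fingers close. It gives the time, the measured TCP pose, the force and the opening at its end, in the units of the state.
- status.get_state(): the state, without advancing time (a new reading comes with each control period).
- eyes.grab_frame(name): name is "scene" or "side" or "wrist"; returns the picture (400x640x3 uint8, blue, green, red); there is no depth.
- eyes.calibration(name): a dict with "camera_matrix" (3x3 intrinsics, pixels), "cam_to_world" (4x4, takes a point from camera to world coordinates); the wrist camera has in their place "hand_eye" (4x4, takes a point from camera to tool coordinates, whose origin is the TCP and whose axes are the tool frame's). Camera axes: x right, y up, looking along -z (the intrinsics and any distortion apply to the point x, -y, -z); pixel columns grow to the right and rows downward; lengths in m; the calibration is good to about 2 mm. The wrist camera is an equidistant fisheye: a pixel r from the principal point sees the ray r / f radians off the axis. A picture is of the moment at which its call begins: read the wrist's pose just before it. calibration takes no time and is no camera call.
- workorder.job_done(): hands the job in, once; it reports no verdict.
The state is a dict: "t": time; "q": joint angles; "qd": joint speeds; "joint_efforts": joint torques, N m; "eef_pos": TCP position; "ee_rot": TCP orientation; "force": force on the tool from outside, world axes, zero at the start; "moment": the same for the moment, N m; "width": finger opening in m.
Only numpy, scipy, OpenCV 4.12 (cv2) and the standard library are available. Lean on these libraries where they do the work, as an engineer would, in place of code of your own. Each camera call takes 0.05 s, during which the arm holds its last target. There are 200 camera calls.

TASK

Turn the drum of the sample tumbler by pushing one spoke after another with the closed fingertips, until the short valve stem on its rim points straight up for venting, then leave it standing there and come clear. Do not grip a spoke, do not touch the valve stem and do not set the drum spinning. Leave the stand and everything else on the bench where they are.

Things in the scene. Friction and masses are not known exactly. Their poses are not given: they have to be found in the camera images.
- stand: the tumbler's stand: grey base plate 250 x 220 x 18 mm with a slate housing 105 x 150 mm, its top 218 mm above the bench, 7 kg, loose on the bench on its own weight. Origin on the bench straight below the centre of the drum; x is level along the axle, from the housing (behind the drum, x -150 to -45 mm) towards the free face of the drum; the base plate covers x -155 to +95 mm and y -110 to +110 mm; z up
- drum (a joint): angle (rad) of the drum about its level axle: 0 (or any whole turn, 6.283) = valve stem straight up; growing values lean the stem from up towards the stand's +y side. Turns freely both ways without stops, with about 0.22 N m of dry friction (about 2 N at a spoke's end), and stays where it is left
- hub (a point): centre of the drum, on the axle, 180 mm above the bench. Turns with the drum: its x is the axle (same as the stand's x), its z points from the centre along the valve stem. The steel drum has 52 mm radius and is 48 mm thick along x
- stem: valve stem on the drum's rim, midway between spoke1 and spoke5: a short thick steel pipe of 16 mm diameter with a dark flat-topped cap of 28 mm diameter and 14 mm height. Origin at the centre of the cap's top, 84 mm from the axle; z points outwards along the stem. It is the only stem, clearly shorter and thicker than the five spokes
- spoke1: one of five like steel spokes, 72 degrees apart in the plane of the drum: a rod of 12 mm diameter ending in a ball of 18 mm diameter. Origin at the ball's centre, 140 mm from the axle; z points outwards along the spoke. It stands 36 degrees from the stem, counted from the stem in the direction of growing drum
- spoke2: one of five like steel spokes, 72 degrees apart in the plane of the drum: a rod of 12 mm diameter ending in a ball of 18 mm diameter. Origin at the ball's centre, 140 mm from the axle; z points outwards along the spoke. It stands 108 degrees from the stem, counted from the stem in the direction of growing drum
- spoke3: one of five like steel spokes, 72 degrees apart in the plane of the drum: a rod of 12 mm diameter ending in a ball of 18 mm diameter. Origin at the ball's centre, 140 mm from the axle; z points outwards along the spoke. It stands 180 degrees from the stem, counted from the stem in the direction of growing drum
- spoke4: one of five like steel spokes, 72 degrees apart in the plane of the drum: a rod of 12 mm diameter ending in a ball of 18 mm diameter. Origin at the ball's centre, 140 mm from the axle; z points outwards along the spoke. It stands 252 degrees from the stem, counted from the stem in the direction of growing drum
- spoke5: one of five like steel spokes, 72 degrees apart in the plane of the drum: a rod of 12 mm diameter ending in a ball of 18 mm diameter. Origin at the ball's centre, 140 mm from the axle; z points outwards along the spoke. It stands 324 degrees from the stem, counted from the stem in the direction of growing drum
- reagent: bystander: closed glass bottle, 70 mm diameter, 150 mm high, beside the tumbler; origin at its underside (lying tools: under the middle)
- rack: bystander: white vial rack with small amber vials, 50 x 130 x 48 mm, beyond the free face of the drum; origin at its underside (lying tools: under the middle)
- beaker: bystander: open glass beaker, 70 mm diameter, 85 mm high, on the other side of the tumbler; origin at its underside (lying tools: under the middle)
- wrench: bystander: steel wrench, 150 mm long, lying flat; origin at its underside (lying tools: under the middle)
- amber: bystander: amber jar, 60 mm diameter, 110 mm high, beside the housing; origin at its underside (lying tools: under the middle)
- vial: bystander: small capped glass vial, 28 mm diameter, 50 mm high; origin at its underside (lying tools: under the middle)
- driver: bystander: screwdriver, 160 mm long, lying flat beside the housing; origin at its underside (lying tools: under the middle)

How it is judged:
By the outcome, as a careful person would: the job done as asked, in the order asked, and still so for the second after the job is handed in, with the robot touching nothing.
It also fails if it takes over 54 s, if anything falls off the work surface, if the arm or the gripper's body presses on something with over 40 N, if the wrist force passes 120 N, or if a joint passes its speed limit or range.

## Working session

There is one attempt and no reset: what is moved stays moved. The work goes in short steps, Python scripts to look and compute and a shell command to move; the robot and the scene stay as the last step left them, time stands still between calls to the robot, and variables do not carry over. Pictures are saved under pics/ and viewed, about 8 in all and at most 12, crops included, and the job is handed in when it is done.

```bash
mkdir -p pics; ls
python3 - <<'E'
from station import status, eyes
import cv2,numpy as np
for n in("scene","side"):
    cv2.imwrite(f"pics/{n}0.png",eyes.grab_frame(n)); c=eyes.calibration(n); print(n,{k:np.round(v,4).tolist() if not isinstance(v,str) else v for k,v in c.items()})
print(status.get_state())
E
```

```text
pics
scene {'camera_matrix': [[363.7062, 0.0, 320.6958], [0.0, 363.7062, 199.6572], [0.0, 0.0, 1.0]], 'cam_to_world': [[-0.6199, -0.5339, 0.575, 1.0967], [0.7846, -0.4093, 0.4658, 0.4456], [-0.0133, 0.7399, 0.6726, 0.7694], [0.0, 0.0, 0.0, 1.0]]}
side {'camera_matrix': [[435.8943, 0.0, 320.9674], [0.0, 435.8943, 207.8247], [0.0, 0.0, 1.0]], 'cam_to_world': [[0.6733, 0.4647, -0.5751, 0.0575], [-0.7392, 0.4054, -0.5379, -0.4631], [-0.0168, 0.7873, 0.6164, 0.7285], [0.0, 0.0, 0.0, 1.0]]}
{'t': 0.1, 'q': array([ 2.88115069e-01,  3.59322770e-01,  1.11750842e-02, -2.91510503e-04,
       -1.22409294e+00, -2.88098309e-01]), 'qd': array([ 9.24335995e-04, -1.83500482e-03, -8.79017815e-05,  1.80497702e-03,
        4.10017072e-04,  6.52380890e-04]), 'joint_efforts': array([-1.42273191e-03, -5.84165347e+01,  2.93752134e+01,  7.01551259e+00,
        1.01412315e-02, -6.66964229e-05]), 'eef_pos': array([ 6.74579260e-01, -1.84494695e-05,  2.25725294e-01]), 'ee_rot': array([-3.14144501e+00, -1.46264536e-03,  3.14151005e+00]), 'force': array([-0.05308501, -0.42777913,  0.06881887]), 'moment': array([ 0.01767496, -0.00334704, -0.01447325]), 'width': 0.08752081411919765}
```

View pics/scene0.png

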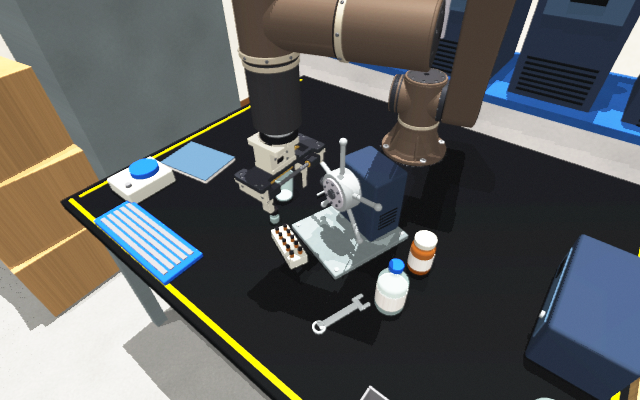

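View pics/side0.png

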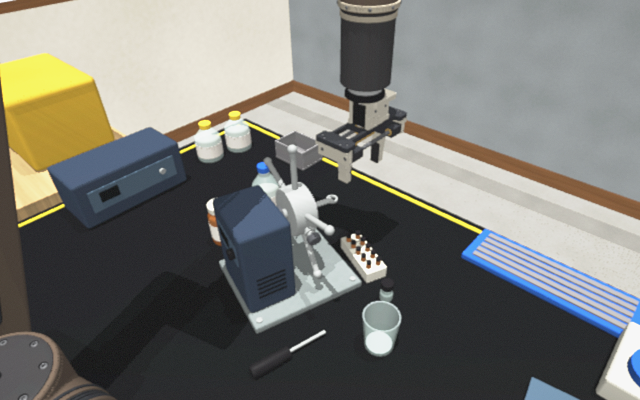

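The stand is in the middle of the scene view, with the drum at about (340,188) and its face towards the camera. I need an enlarged view to find the stem.

Run:
```python
import cv2,numpy as np
a=cv2.imread("pics/scene0.png")[125:285,270:430];b=cv2.imread("pics/side0.png")[135:335,210:370]
a=cv2.resize(a,(480,480),interpolation=cv2.INTER_CUBIC)
a=cv2.resize(cv2.imread("pics/scene0.png")[130:280,280:410],None,fx=4,fy=4,interpolation=cv2.INTER_CUBIC)
b=cv2.resize(cv2.imread("pics/side0.png")[140:290,250:350],None,fx=4,fy=4,interpolation=cv2.INTER_CUBIC)
c=np.zeros((600,800,3),np.uint8);c[:,:400]=a[:,:400];c[:,400:]=b
cv2.imwrite("pics/crop0.png",c)
```

```text
(no output)
```

View pics/crop0.png

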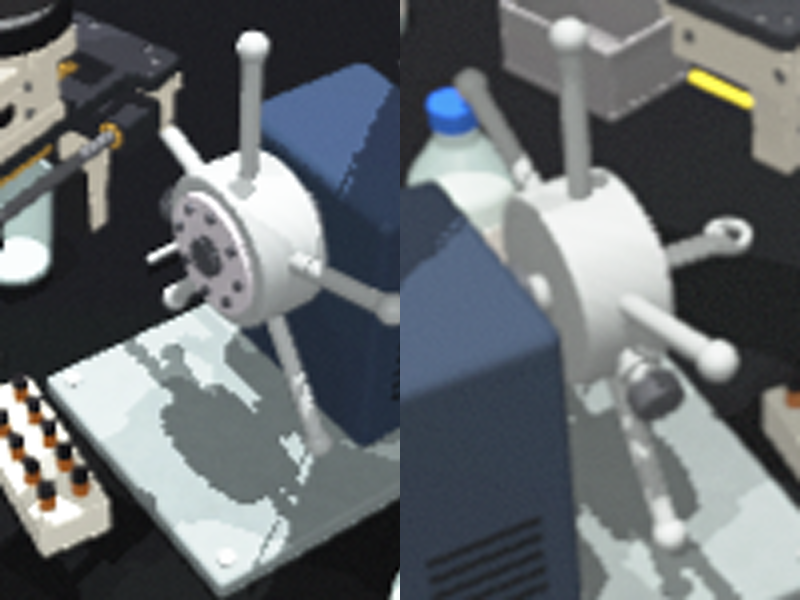

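```bash
cat > h.py <<'E'
import numpy as np,cv2
from station import eyes,status
from scipy.optimize import least_squares
C={n:eyes.calibration(n) for n in("scene","side")}
def proj(n,P):
    c=C[n];T=np.linalg.inv(np.array(c["cam_to_world"]));K=np.array(c["camera_matrix"])
    p=(T[:3,:3]@np.asarray(P).T).T+T[:3,3]; p=p*[1,-1,-1]
    return (K@p.T).T[:,:2]/p[:,2:]
def R(yaw): c,s=np.cos(yaw),np.sin(yaw); return np.array([[c,-s,0],[s,c,0],[0,0,1]])
def pts(s,a):
    # spokes1..5 balls, stem top
    ang=np.r_[a+np.radians([36,108,180,252,324]),a]; r=np.r_[[.14]*5,.084]
    L=np.c_[0*ang,r*np.sin(ang),.18+r*np.cos(ang)]
    L=np.vstack([L,[[.095,-.11,.018],[.095,.11,.018],[0,0,.18]]])
    return L@R(s[2]).T+[s[0],s[1],0]
E
python3 - <<'E'
from h import *
s=lambda u,v:(280+u/4,130+v/4)
d=lambda u,v:(250+(u-400)/4,140+v/4)
ob=[("scene",1,s(253,43)),("scene",2,s(388,307)),("scene",3,s(318,443)),("scene",4,s(177,295)),("scene",6,s(50,378)),("scene",7,s(222,594)),
("side",1,d(568,35)),("side",2,d(471,82)),("side",0,d(718,360)),("side",4,d(670,530)),("side",5,d(657,397))]
f=lambda p:np.concatenate([proj(n,pts(p[:3],p[3])[i:i+1])[0]-o for n,i,o in ob])
r=least_squares(f,[.6,.1,0,-1.9],loss="soft_l1");p=r.x
print(p,np.degrees(p[2:]));print(f(p).reshape(-1,2).round(1));print(pts(p[:3],p[3]).round(3))
E
```

```text
[ 0.53366506  0.05419174 -0.30873437 -1.89452543] [ -17.6891765  -108.54831151]
[[-1.3  0.9]
 [ 0.5  0.1]
 [-0.4 -0.1]
 [-1.5  1.1]
 [-2.6 -0.1]
 [-0.8 -1.5]
 [-0.5  0.1]
 [-1.4 -0.3]
 [-0.9 -0.6]
 [-1.4 -0.3]
 [ 0.4  1.3]]
[[ 0.493 -0.073  0.222]
 [ 0.533  0.053  0.32 ]
 [ 0.574  0.181  0.225]
 [ 0.559  0.134  0.068]
 [ 0.509 -0.023  0.066]
 [ 0.509 -0.022  0.153]
 [ 0.591 -0.079  0.018]
 [ 0.658  0.13   0.018]
 [ 0.534  0.054  0.18 ]]
```

Fit residuals are about 1 px. The stand is at (0.534, 0.054) with yaw −17.7°, and the drum is at −108.5°. I'll shut the gripper, turn the tool so the jaw axis lies along the axle, and push spoke2 at the top towards +y', then spoke1.

```bash
python3 -m jog '[[0,0,40,0,0,0],[0,0,40,0,0,-0.1],[0,0,40,0,0,-0.1],[-30,0,10,0,0,-0.1],[-40,3,0,0,0,0],[-40,4,0,0,0,0],[-30,3,0,0,0,0],[-14,1,0,0,0,0],[0,0,0,0,0,0]]' 0 20
```

```text
t: 1.0
eef_pos: [0.5125, 0.0105, 0.3536]
ee_rot: [3.142, -0.013, 2.827]
force: [0.7, -0.4, -0.1]
width: 0.021
```

```bash
python3 -m jog '[[7,0,-15,0,0,0],[0,0,-20,0,0,0],[0,0,-20,0,0,0],[0,0,0,0,0,0],[0,0,0,0,0,0]]' 0 20
python3 - <<'E'
from h import *
a=eyes.grab_frame("scene")[110:260,270:400];b=eyes.grab_frame("side")[115:265,240:310+30]
c=np.hstack([cv2.resize(x,None,fx=3.5,fy=3.5,interpolation=cv2.INTER_CUBIC) for x in(a,b)]);print(c.shape)
cv2.imwrite("pics/c1.png",c); print(status.get_state())
E
```

```text
t: 1.5
eef_pos: [0.5216, 0.0106, 0.2975]
ee_rot: [3.141, -0.012, 2.828]
force: [0.3, -0.5, 0.4]
width: 0.0004
(525, 805, 3)
{'t': 1.6, 'q': array([ 0.39086807,  0.07051853, -0.19507209, -0.00827015, -1.31320963,
       -0.70243622]), 'qd': array([ 0.00196668, -0.01013948,  0.0026952 ,  0.00246393,  0.00341456,
       -0.00158234]), 'joint_efforts': array([-2.11544253e-02, -3.54617178e+01,  2.98001540e+01,  7.13223651e+00,
       -3.29229527e-02,  6.85681807e-03]), 'eef_pos': array([0.5215378 , 0.01074124, 0.29767201]), 'ee_rot': array([ 3.14067817, -0.01127151,  2.82789084]), 'force': array([ 0.03963278, -1.04196678,  0.1453927 ]), 'moment': array([-0.03341709, -0.10310703, -0.01096343]), 'width': 0.00036662039329264976}
```

View pics/c1.png

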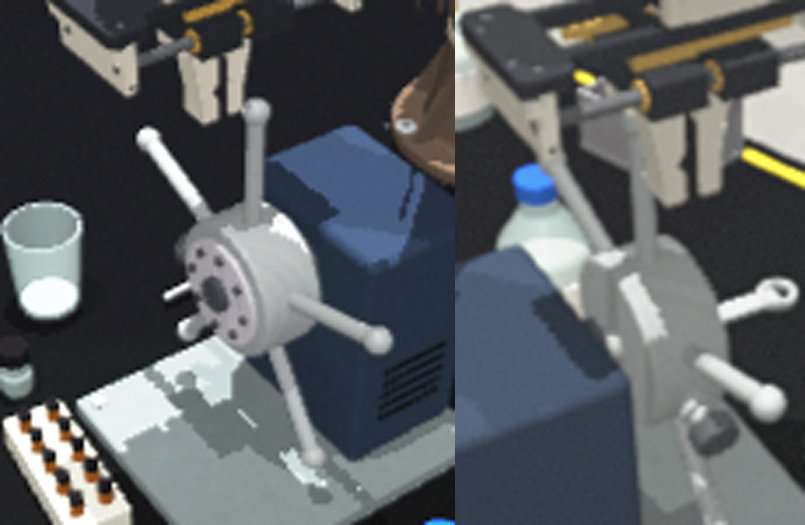

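```bash
python3 -m jog '[[2.5,8,0,0,0,0],[2.5,8,0,0,0,0],[2.5,8,0,0,0,0],[2,6,0,0,0,0],[2,6,0,0,0,0],[2,6,0,0,0,0],[2,6,0,0,0,0],[2,6,0,0,0,0],[2,6,0,0,0,0],[2,6,0,0,0,0],[0,0,0,0,0,0]]'
```

```text
t: 2.7
eef_pos: [0.5449, 0.0822, 0.2991]
ee_rot: [-3.141, -0.011, 2.828]
force: [-1.1, -1.3, -0.4]
width: 0.0002
```

```bash
python3 -m jog '[[1.6,5,-2,0,0,0],[1.6,5,-3,0,0,0],[1.6,5,-4,0,0,0],[1.6,5,-4,0,0,0],[1.6,5,-4,0,0,0],[1.6,5,-4,0,0,0],[1.6,5,-4,0,0,0],[1.3,4,-4,0,0,0],[1,3,-4,0,0,0],[0,0,0,0,0,0]]'
python3 - <<'E'
from h import *
a=eyes.grab_frame("scene")[110:260,270:400];b=eyes.grab_frame("side")[115:265,240:310+30]
c=np.hstack([cv2.resize(x,None,fx=3.5,fy=3.5,interpolation=cv2.INTER_CUBIC) for x in(a,b)])
cv2.imwrite("pics/c2.png",c)
E
```

```text
t: 3.7
eef_pos: [0.5611, 0.129, 0.2646]
ee_rot: [3.139, -0.007, 2.829]
force: [0.6, -1.0, 1.6]
width: 0.0006
```

View pics/c2.png

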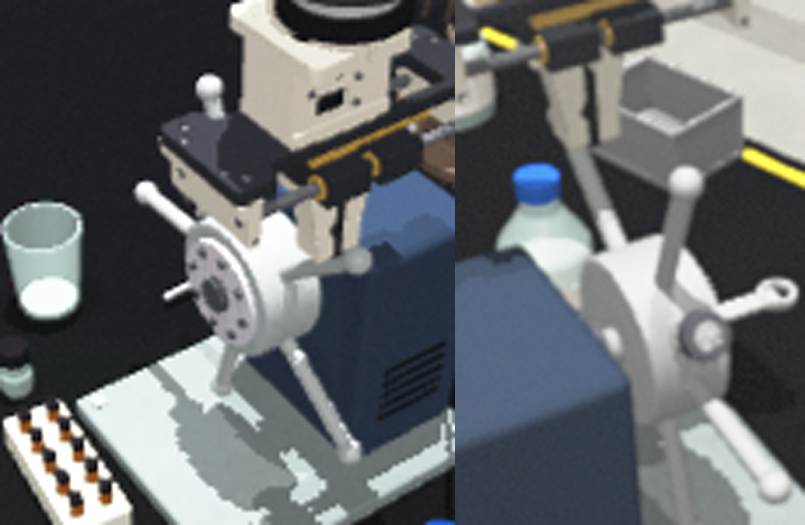

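```bash
python3 -m jog '[[-2,-5,10,0,0,0],[0,0,25,0,0,0],[0,0,30,0,0,0],[0,0,25,0,0,0],[-12,-38,0,0,0,0],[-14,-43,0,0,0,0],[-14,-43,0,0,0,0],[-12,-38,0,0,0,0],[0,0,0,0,0,0]]'
```

```text
t: 4.7
eef_pos: [0.5019, -0.0461, 0.3647]
ee_rot: [3.137, -0.004, 2.83]
force: [-0.0, -0.2, 0.1]
width: 0.0007
```

```bash
python3 -m jog '[[0,0,-30,0,0,0],[0,0,-30,0,0,0],[0,0,-14,0,0,0],[0,0,0,0,0,0]]'
python3 - <<'E'
from h import *
a=eyes.grab_frame("scene")[110:260,270:400];b=eyes.grab_frame("side")[115:265,240:310+40]
c=np.hstack([cv2.resize(x,None,fx=3.3,fy=3.3,interpolation=cv2.INTER_CUBIC) for x in(a,b)])
cv2.imwrite("pics/c3.png",c)
E
```

```text
t: 5.1
eef_pos: [0.5012, -0.0484, 0.2932]
ee_rot: [3.133, 0.002, 2.826]
force: [-0.4, -0.4, -0.0]
width: 0.0004
```

View pics/c3.png

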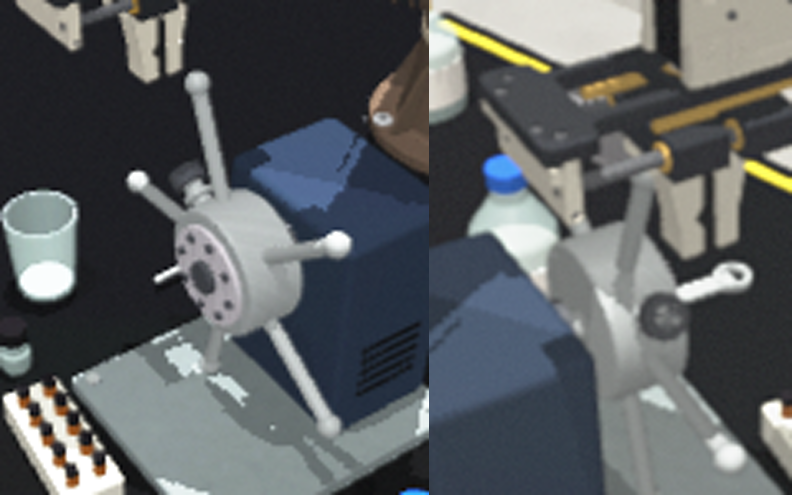

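Run:
```python
from h import *
s=lambda u,v:(270+u/3.3,110+v/3.3)
d=lambda u,v:(240+(u-429)/3.3,115+v/3.3)
ob=[("scene",0,s(197,83)),("scene",4,s(137,181)),("scene",1,s(340,243)),("scene",2,s(329,427)),("side",4,d(730,457)),("side",0,d(643,178))]
f=lambda p:np.concatenate([proj(n,pts(p[:3],p[3])[i:i+1])[0]-o for n,i,o in ob])
s0=np.array([.5337,.0542,-.3087])
r=least_squares(lambda a:f(np.r_[s0,a]),[-1.]);print(np.degrees(r.x),r.fun.reshape(-1,2).round(1))
r=least_squares(f,np.r_[s0,-1.],loss="soft_l1");print(r.x,np.degrees(r.x[3]),r.fun.reshape(-1,2).round(1))
```

```text
[-58.72689232] [[-1.4  0.2]
 [-1.1  0.8]
 [-1.7  0.2]
 [-0.2 -0.3]
 [-0.8 -0.2]
 [ 0.5 -1.8]]
[ 0.53139642  0.05411419 -0.3017678  -1.01864058] -58.36380622401707 [[-0.7 -0.2]
 [-0.9  0.2]
 [-0.8 -0.1]
 [ 0.4 -0.9]
 [-1.1 -0.1]
 [-0.4 -1.7]]
```

```bash
python3 -m jog '[[2.5,8,1,0,0,0],[2.5,8,1,0,0,0],[2.5,8,0,0,0,0],[2,6,0,0,0,0],[2,6,0,0,0,0],[2,6,0,0,0,0],[2,6,0,0,0,0],[2,6,0,0,0,0],[2,6,0,0,0,0],[2,6,0,0,0,0],[2,6,0,0,0,0],[0,0,0,0,0,0]]'; python3 -m jog '[[2,6,0,0,0,0],[2,6,0,0,0,0],[2,6,0,0,0,0],[2,6,0,0,0,0],[2,6,0,0,0,0],[2,6,0,0,0,0],[2,6,0,0,0,0],[0,0,0,0,0,0]]'
```

```text
t: 6.4
eef_pos: [0.5295, 0.0304, 0.3018]
ee_rot: [3.131, 0.01, 2.827]
force: [0.1, -0.9, 0.1]
width: 0.0003
t: 7.2
eef_pos: [0.5437, 0.076, 0.2999]
ee_rot: [3.133, 0.007, 2.827]
force: [-0.1, -0.9, -0.3]
width: -0.0001
```

```bash
python3 -m jog '[[1.2,3.8,-1,0,0,0],[1.2,3.8,-2,0,0,0],[1.2,3.8,-2,0,0,0],[1.2,3.8,-2,0,0,0],[1.2,3.8,-2,0,0,0],[1,3,-2,0,0,0],[0.8,2.5,-2,0,0,0],[0,0,0,0,0,0]]'
python3 - <<'E'
from h import *
p=status.get_state()["eef_pos"]-[.5337,.0542,.18]; y=p@[.3038,.9527,0]+.0095;z=p[2]
print(y-.0095,z,np.degrees(np.arctan2(y,z)+np.arcsin(.006/np.hypot(y,z))))
a=eyes.grab_frame("scene")[110:260,270:400];b=eyes.grab_frame("side")[115:265,240:310+40]
c=np.hstack([cv2.resize(x,None,fx=3.3,fy=3.3,interpolation=cv2.INTER_CUBIC) for x in(a,b)])
cv2.imwrite("pics/c4.png",c)
E
```

```text
t: 8.0
eef_pos: [0.5528, 0.1031, 0.287]
ee_rot: [3.131, 0.009, 2.827]
force: [-0.0, -0.6, 1.2]
width: 0.0004
0.052416001120145224 0.10703929671187257 32.82804512037375
```

View pics/c4.png

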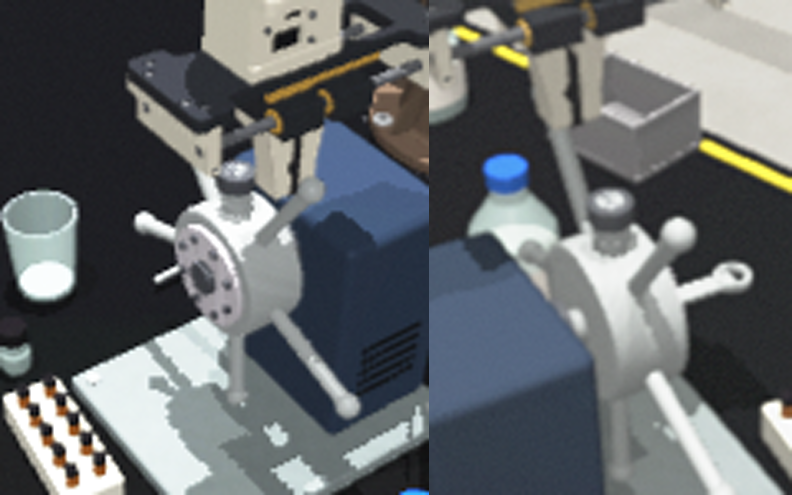

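Run:
```python
from h import *
s=lambda u,v:(270+u/3.3,110+v/3.3)
d=lambda u,v:(240+(u-429)/3.3,115+v/3.3)
ob=[("scene",0,s(313,190)),("scene",1,s(346,404)),("scene",2,s(238,398)),("scene",3,s(144,223)),("side",4,d(680,234))]
f=lambda p:np.concatenate([proj(n,pts(p[:3],p[3])[i:i+1])[0]-o for n,i,o in ob])
s0=np.array([.5325,.0542,-.305])
r=least_squares(lambda a:f(np.r_[s0,a]),[-.05]);print(np.degrees(r.x),r.fun.reshape(-1,2).round(1))
r=least_squares(f,np.r_[s0,-.05],loss="soft_l1");print(r.x,np.degrees(r.x[3]),r.fun.reshape(-1,2).round(1))
```

```text
[-2.8573976] [[-1.1 -0.6]
 [ 0.6  0. ]
 [-0.8 -0.9]
 [-0.9  0.4]
 [-1.4  0.1]]
[ 0.53319938  0.05516852 -0.30686225 -0.05204522] -2.981971661314763 [[-1.  -0.4]
 [ 0.7  0.4]
 [-0.6 -0.6]
 [-0.7  0.8]
 [-1.5 -0.1]]
```

```bash
python3 -m jog '[[0.6,1.8,-1.3,0,0,0],[0.5,1.7,-1.2,0,0,0],[0.5,1.5,-1,0,0,0],[0,0,0,0,0,0]]'
python3 - <<'E'
from h import *
p=status.get_state()["eef_pos"]-[.5335,.0545,.18]; y=p@[.3038,.9527,0]+.0095;z=p[2]
print(y-.0095,z,np.degrees(np.arctan2(y,z)+np.arcsin(.006/np.hypot(y,z))))
E
```

```text
t: 8.5
eef_pos: [0.5545, 0.108, 0.2838]
ee_rot: [3.131, 0.009, 2.827]
force: [-0.2, -0.2, 1.2]
width: 0.0004
0.05731945660572615 0.1038043177476603 35.55542522580576
```

```bash
python3 -m jog '[[-1,-3,6,0,0,0],[0,0,20,0,0,0],[0,0,40,0,0,0],[0,0,40,0,0,0],[20,-20,10,0,0,0],[40,-40,0,0,0,0],[40,-40,0,0,0,0],[40,-40,0,0,0,0],[0,0,0,0,0,0]]'
python3 - <<'E'
from h import *
A=eyes.grab_frame("scene");B=eyes.grab_frame("side");cv2.imwrite("pics/sf.png",A);cv2.imwrite("pics/df.png",B)
c=np.hstack([cv2.resize(x,None,fx=4,fy=4,interpolation=cv2.INTER_CUBIC) for x in(A[145:255,295:395],B[165:275,255:355])])
cv2.imwrite("pics/c5.png",c)
E
```

```text
t: 9.4
eef_pos: [0.6816, -0.0252, 0.4068]
ee_rot: [3.126, 0.014, 2.832]
force: [-0.3, 0.7, 0.7]
width: 0.0001
```

View pics/c5.png

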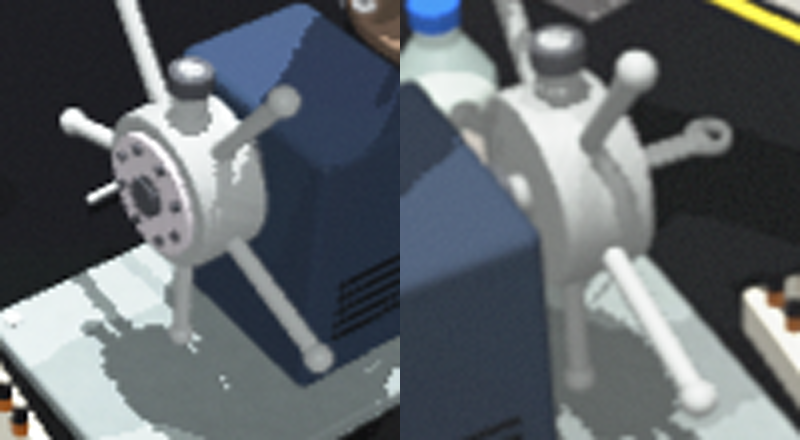

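Run:
```python
from h import *
s=lambda u,v:(295+u/4,145+v/4)
d=lambda u,v:(255+(u-400)/4,165+v/4)
ob=[("scene",0,s(284,101)),("scene",1,s(318,358)),("scene",2,s(181,334)),("scene",3,s(72,121)),("side",4,d(635,71)),("side",3,d(699,397)),("side",2,d(579,380)),("scene",5,s(192,68)),("side",5,d(559,40))]
f=lambda p:np.concatenate([proj(n,pts(p[:3],p[3])[i:i+1])[0]-o for n,i,o in ob])
s0=np.array([.5332,.0545,-.305])
r=least_squares(lambda a:f(np.r_[s0,a]),[-.05]);print(np.degrees(r.x),r.fun.reshape(-1,2).round(1))
r=least_squares(f,np.r_[s0,-.05],loss="soft_l1");print(r.x,np.degrees(r.x[3]),r.fun.reshape(-1,2).round(1))
# allow per-camera pixel offset
g=lambda p:np.concatenate([proj(n,pts(s0,p[0])[i:i+1])[0]-o+(p[1:3] if n=="scene" else p[3:5]) for n,i,o in ob])
r=least_squares(g,[0.]*5,loss="soft_l1");J=r.jac;print(np.degrees(r.x[0]),r.x[1:],r.fun.std(),np.degrees(np.sqrt(np.linalg.inv(J.T@J)[0,0])*r.fun.std()))
```

```text
[0.19375844] [[-0.6 -0.1]
 [-0.  -0.3]
 [-0.6 -0.2]
 [-0.9  0.5]
 [-0.7 -0.8]
 [-1.  -1. ]
 [-1.3 -2.4]
 [-1.1  0.3]
 [-2.2 -1.1]]
[ 0.53204602  0.05280776 -0.30145768  0.00706878] 0.4050110769766567 [[-0.8 -0.5]
 [-0.3 -0.9]
 [-1.  -0.9]
 [-1.3 -0. ]
 [-0.4 -0.4]
 [-0.5 -0.5]
 [-1.  -1.6]
 [-1.3 -0.1]
 [-2.1 -0.6]]
0.6319510249773646 [ 0.65559034 -0.09137501  1.24029918  1.47934962] 0.4075548616168139 0.1889198588665298
```

```bash
python3 -m jog '[[0,0,0,0,0,0],[0,0,0,0,0,0],[0,0,0,0,0,0]]'; python3 -c "
from station import workorder; print(workorder.job_done())"
```

```text
t: 9.8
eef_pos: [0.6783, -0.0209, 0.4103]
ee_rot: [3.123, 0.017, 2.836]
force: [-0.1, 0.1, 0.3]
width: 0.0003
the job is handed in; nothing more can be done
None
```

The valve stem now points straight up to within about half a degree, and I handed the job in at t ≈ 9.8 s; no verdict was reported. I turned the drum about +108.5° with the shut fingertips, pushing spoke2 from upright to about +49° and then spoke1 from −23° to +36°. I then lifted off and moved the arm clear.

- **Drum angle:** the last camera fits gave +0.2°, +0.4° and +0.6°, depending on which parts of the fit were held fixed. The fingertip position at the last contact suggested −0.3 to −0.4°. So they disagree slightly about which side of upright it is on.
- **Stand:** its fitted position agrees with the first measurement to about 2 mm, which is the calibration error, so I found no sign that it moved.
- **Other objects:** I kept the gripper away from the stem and the bench objects. I did not measure the bystanders' positions again at the end.
- **Forces:** every reading during the pushes stayed below about 2 N. With the arm clear it was near zero.

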